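# Fit the thick drum to the spindle sander

## Task

Set up the spindle sander for its thick sanding drum. First drop into the table the insert ring whose opening the thick drum passes through, so that it sits flush, then build up the spindle in this order: thick drum, steel washer, red knob, each all the way down (the knob just slips on, no screwing). Leave the thin drum, the other insert and the things round about where they are.

Things in the scene. Friction and masses are not known exactly. Their poses are not given: they have to be found in the camera images.
- sander: Cordless spindle sander, fixed: teal housing, square grey metal table 170 mm wide, top 90 mm above the bench. Origin on the bench on the spindle axis, z up. Round opening, coaxial: recess 69 wide, 10 deep; below it a throat 58 wide, 24 deep. Spindle 12 mm thick, tip 52 mm above the table, last 10 mm tapering to 4. Drum rests on its 32 mm flange, 14 mm below the table top (76 mm above the bench).
- insert_wide: Bare metal ring with the WIDE opening (45 mm). Flange 66 mm across, 10 thick, over a 12 mm skirt 55 across (51 at its foot); 22 tall, lies skirt down on a 3 mm mat. Origin: centre of underside, z up. Grip the flange from outside by its top 5 mm; fingers stop at the table top, let go and the skirt guides it the last 6 or 7 mm: flange top level with the table, origin 68 mm above the bench.
- insert_narrow: Like the other insert but with a NARROW opening, 30 mm, too small for the thick drum (38 mm). Not to be used, stays where it lies. Origin at the centre of its underside.
- drum_thick: THICK sanding drum, red-brown abrasive outside, black rubber top with a brass bush; upright cylinder 38 mm across, 46 mm tall, bore 15 mm right through. Origin at the centre of its underside, z up. Seated, its origin is 76 mm above the bench and its top 32 mm above the table.
- drum_thin: THIN sanding drum, dark grey fine abrasive, 26 mm across, 46 mm tall. Not to be used, stays where it stands. Origin at the centre of its underside.
- washer: Plain steel washer, thick: 36 mm across, 9 mm thick, bore 15 mm, lying flat. Origin at the centre of its underside, z up. Seated on the drum its origin is 122 mm above the bench.
- knob: Red fluted slip-on knob, upright, about 33 to 40 mm across (grip closes on about 33 mm), 24 mm tall, bore 15 mm right through with a brass bush on top. Origin at the centre of its underside, z up. Seated on the washer its origin is 131 mm above the bench, and the spindle tip is hidden 11 mm up its bore.
- glue_bottle: White glue bottle with a yellow nozzle standing at the back, 54 x 54 x 168 mm, bystander. Origin at the centre of its base.
- sanding_block: Brown cork sanding block, 62 x 100 x 32 mm, lying to the right, bystander. Origin at the centre of its underside.
There are look-alikes about, which are no part of the job. Of the things shaped like the knob, the red one is meant.

How it is judged (in metres and radians):
On the way, in this order (a step that is already met when the one before it is completed fails the run):
1. the wide-bore insert is home in the table, flush (horizontal distance between insert_wide and sander below 0.004 m and z of insert_wide in the frame of sander between 0.065 and 0.071 m and angle between insert_wide's own z axis and vertical below 0.08 rad and linear speed of insert_wide below 0.02 m/s), for 0.2 s.
2. then the thick drum is down on the spindle's flange (horizontal distance between drum_thick and sander below 0.004 m and z of drum_thick in the frame of sander between 0.073 and 0.079 m and angle between drum_thick's own z axis and vertical below 0.08 rad and linear speed of drum_thick below 0.02 m/s), for 0.2 s.
3. then the steel washer is down on the drum (horizontal distance between washer and sander below 0.004 m and z of washer in the frame of sander between 0.119 and 0.125 m and angle between washer's own z axis and vertical below 0.08 rad and linear speed of washer below 0.02 m/s), for 0.2 s.
4. then the red knob is down on the washer (horizontal distance between knob and sander below 0.004 m and z of knob in the frame of sander between 0.128 and 0.134 m and angle between knob's own z axis and vertical below 0.08 rad and linear speed of knob below 0.02 m/s), for 0.2 s.
At the end, for the whole second after the job is handed in: Wide insert flush in the table; thick drum, washer, knob stacked on the spindle in that order; each within 3 mm of seated height, 4 mm of the axis, 0.08 rad of upright, released, at rest. Narrow insert, thin drum, glue bottle, sanding block within 25 mm of their start (all of step 1 and all of step 2 and all of step 3 and all of step 4 and distance of each of insert_narrow, drum_thin, glue_bottle, sanding_block from where it was at the start of the episode below 0.025 m); the robot touches nothing.
It fails at once if a bystander, the thin drum or the narrow insert is shoved or carried off (over 25 mm) (distance of any of insert_narrow, drum_thin, glue_bottle, sanding_block from where it was at the start of the episode above 0.025 m).
It also fails if it takes over 106 s, if anything falls off the work surface, if the arm or the gripper's body presses on something with over 40 N, if the wrist force passes 120 N, or if a joint passes its speed limit or range.

## Robot

A 6-joint arm with a two-finger parallel gripper is mounted at the origin on a cart in front of the work surface, level with it; the furniture and walls round the work are solid. World frame = base frame: x ahead of the robot, y to its left, z up, the work surface at z = 0. Lengths are in mm, angles in rad, forces in N, time in s.
With the tool pointing down it reaches from about 275 to 825 mm from the base axis. Payload 5.2 kg.
Tool frame: the origin (TCP) lies at the very end of the fingers, on their centre line; the grasp point (between the pads) lies 19 mm behind it; z points along the fingers, y is the direction in which the jaws open and shut (so a half turn about z gives the same grasp; the last joint's range is limited). The gripper opens to 93 mm and grips with 3 to 60 N. Pads are 15 mm wide; open, the fingers measure 128 mm over their backs; the gripper's body (75 mm by 188 mm) begins 65 mm behind the grasp point.
Start: joints at [-1.343, 0.259, 1.535, -0, 1.348, -0.203], TCP at [229.699, -499.743, 218.653] pointing down, gripper open.
Joint ranges: [-3.14, 3.14], [-0.91, 2.08], [0.19, 2.58], [-1.22, 4.36], [0.22, 2.71], [-3.12, 3.12]. Speed limits (rad/s): [2.57, 2.57, 3.14, 3.14, 3.14, 3.14].

## Interface

Orientations are given as [roll, pitch, yaw] about the fixed x, y, z axes, in that order (R = Rz(yaw) Ry(pitch) Rx(roll)).
In Python, from bench import robot gives the robot as it stands. The module is installed in compiled form; this text tells all that it offers. Calls block until the motion is done:
- robot.move_ptp(position, orientation): joint-space move of the TCP to a pose.
- robot.move_linear(position, ori=None, speed=150, f_stop=None): straight line of the TCP; ori=None keeps the orientation; speed is the mean speed in mm/s. With f_stop (N) it stops when the force on the tool has changed by that much, and returns True; else False.
- robot.move_j(angles): joint-space move.
- robot.move_gripper(opening): opening from 0.0 (shut) to 1.0 (fully open); the grip force is fixed at half the most; returns when the fingers have stopped.
- robot.sleep(seconds).
- robot.inverse_kinematics(position, orientation): joint angles nearest the present ones, or None.
- robot.get_image(name): name is "scene" or "top" or "wrist"; returns a dict with "img" (400x640x3 uint8, blue, green, red), "fovy" (degrees; the focal length in pixels is half the picture's height over the tangent of half this angle, whatever the lens; pixels are square), "cx", "cy" (the principal point, pixels), "eye" and "orientation" of the camera in the world. Camera axes: x right, y down, z forward; pixel columns grow to the right and rows downward; lengths in mm; the calibration is good to about 2 mm. A picture is of the moment at which its call begins. There is no depth.
A pose or a line that the arm cannot do raises robot.MotionError and nothing moves.
- robot.hand_in(): hands the job in, once; it reports no verdict.
Readings, each from a call of its own:
- robot.current_t(): time.
- robot.current_qpos(): joint angles.
- robot.current_joint_vel(): joint speeds.
- robot.current_joint_efforts(): joint torques, N m.
- robot.current_tcp_pos(): TCP position.
- robot.current_eef_rot(): TCP orientation.
- robot.current_contact_force(): force on the tool from outside, world axes, zero at the start.
- robot.current_ft_torque(): the same for the moment, N m.
- robot.current_gripper_width(): opening from 0.0 (shut) to 1.0 (fully open).
Only numpy, scipy, OpenCV 4.12 (cv2) and the standard library are available. Lean on these libraries where they do the work, as an engineer would, in place of code of your own. Each camera call takes 0.05 s, during which the arm holds its last target.

## Working session

There is one attempt and no reset: what is moved stays moved. The work goes in short steps, each a Python script; the robot and the scene stay as the last script left them, time stands still between calls to the robot, and variables do not carry over. Pictures are saved under pics/ and viewed, and the job is handed in when it is done.

```bash
mkdir -p pics
python3 - <<'E'
from bench import robot
import cv2
for n in ["scene","top","wrist"]:
    d=robot.get_image(n); cv2.imwrite(f"pics/{n}0.png",d["img"]); print(n,{k:v for k,v in d.items() if k!="img"})
print(robot.current_t(),robot.current_eef_rot())
E
```

```text
scene {'fovy': 43.20928564923511, 'cx': 317.793149113319, 'cy': 208.75793504283598, 'eye': array([135.98216784, 687.97010016, 646.35560575]), 'orientation': array([-2.10338537, -0.02425877, -2.70335918])}
top {'fovy': 51.79417918721681, 'cx': 319.5685992518537, 'cy': 201.76093537079967, 'eye': array([ 392.22283263, -216.00414701, 1106.68248827]), 'orientation': array([-3.02480937,  0.03279009, -1.58267687])}
wrist {'fovy': 59.26622377327818, 'cx': 326.06441660920063, 'cy': 198.46274040236884, 'eye': array([ 293.84541952, -468.96724771,  383.71435554]), 'orientation': array([ 2.88275035e+00,  2.31126189e-03, -1.13961524e+00])}
0.15 [-3.14023011e+00 -2.82108545e-04  4.30788043e-01]
```

View pics/top0.png

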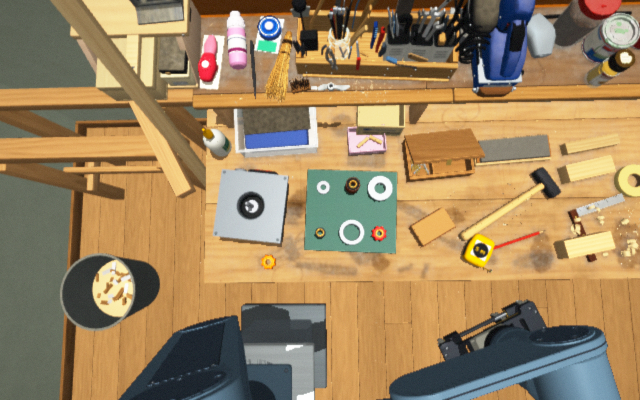

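View pics/scene0.png

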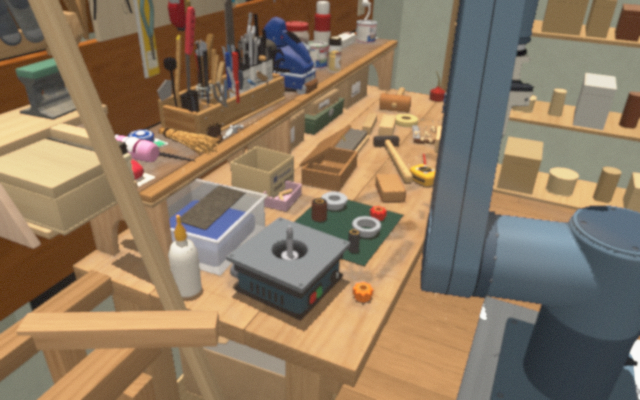

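View pics/wrist0.png

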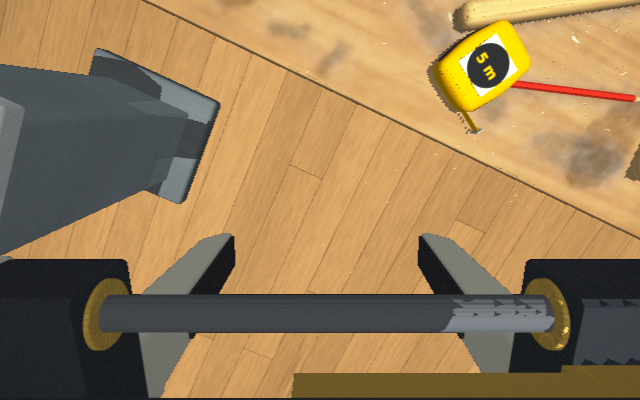

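The top view shows the sander (col 252, row 206) and the mat. On the mat are a small ring (323,187), a brown drum (353,185), rings at (380,188) and (351,232), a dark drum (320,232) and a red knob (379,233). An orange knob lies off the mat at (268,262). I'll enlarge this area.

```bash
cat > h.py <<'E'
import numpy as np,cv2
from scipy.spatial.transform import Rotation as R
from bench import robot
def foc(d): return 200/np.tan(np.radians(d["fovy"])/2)
def ray(d,u,v):
    f=foc(d); r=np.array([(u-d["cx"])/f,(v-d["cy"])/f,1.])
    return R.from_euler("xyz",d["orientation"]).as_matrix()@r
def plane(d,u,v,z):
    r=ray(d,u,v); e=d["eye"]; return (e+r*(z-e[2])/r[2])[:2]
def proj(d,p):
    c=R.from_euler("xyz",d["orientation"]).as_matrix().T@(np.array(p)-d["eye"]); f=foc(d)
    return np.array([d["cx"]+f*c[0]/c[2],d["cy"]+f*c[1]/c[2]])
E
python3 - <<'E'
from h import *
d=robot.get_image("top")
np.set_printoptions(precision=1,suppress=True)
im=d["img"]
cv2.imwrite("pics/topz.png",cv2.resize(im[160:280,205:405],None,fx=4,fy=4,interpolation=cv2.INTER_CUBIC))
for n,u,v,z in [("spin",252,206,90),("small",323,187,12),("brown",353,185,49),("r1",380,188,25),("r2",351,232,25),("dark",320,232,49),("red",379,233,27),("orange",268,262,24),("block",433,226,32),("glue",214,139,168)]:
    print(n,plane(d,u,v,z))
E
```

```text
spin [503.9 -15.2]
small [ 560.9 -191.3]
brown [ 559.2 -270. ]
r1 [ 553.7 -342.2]
r2 [ 438.7 -263.4]
dark [ 438.7 -183. ]
red [ 435. -336.]
orange [363.3 -45.3]
block [ 451. -475.]
glue [655.7  60.7]
```

View pics/topz.png

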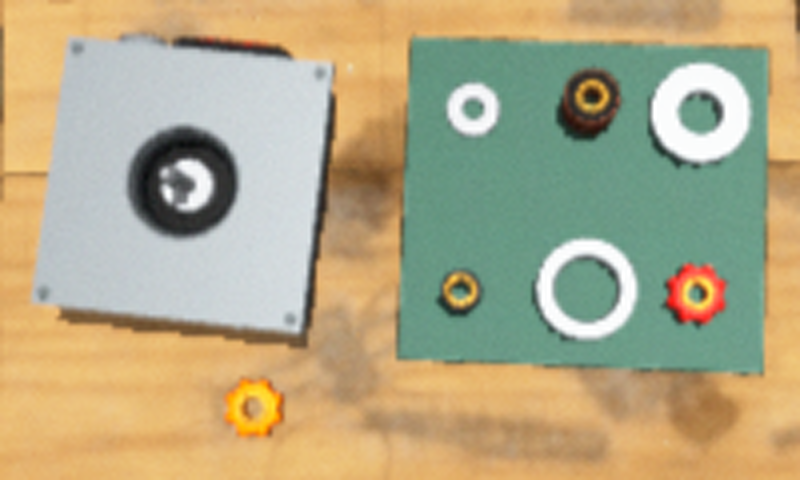

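Candidates (px in top view):
- **Inserts:** ring (351,232) has the wide opening. Ring (380,188) has a narrow opening, so it is the one to leave.
- **Drums:** (353,185) is red-brown and thick. (320,232) is thin and dark.
- **Knobs:** (379,233) is red. (268,262) is orange, a look-alike.
- **Washer:** (323,187), the only one.

The enlarged crop confirms all of these. Next I'll plan hovers that put the wrist camera directly above each part.

```bash
cat >> h.py <<'E'
np.set_printoptions(precision=2,suppress=True)
YAW=-np.pi/2
OFF=None
def down(yaw): return [np.pi,0,yaw]
def eyeoff():
    d=robot.get_image("wrist"); T=R.from_euler("xyz",robot.current_eef_rot())
    return T.inv().apply(d["eye"]-robot.current_tcp_pos())
E
python3 - <<'E'
from h import *
o=eyeoff(); print("eye in tool",o)
d=robot.get_image("wrist")
e=d["eye"]; print("nadir px",proj(d,e-[0,0,250]),"tcp px",proj(d,robot.current_tcp_pos()))
for yaw in (np.pi/2,-np.pi/2):
  for n,x,y in [("sander",504,-15),("ring",439,-263),("drum",559,-270),("washer",561,-191),("knob",435,-336)]:
    for z in (25,180):
      print(yaw,n,z,robot.inverse_kinematics([x,y,z],down(yaw)), end=" hov ")
    p=np.array([x,y,250+ (90 if n=="sander" else 25)])-R.from_euler("xyz",down(yaw)).apply(o)
    print(p,robot.inverse_kinematics(p,down(yaw)))
t=robot.get_image("top")
print("tcp top px",[plane(t,u,v,100) for u,v in [(366,140),(275,130),(325,90),(325,105)]])
E
```

```text
eye in tool [  71.11   -0.99 -165.67]
nadir px [326.63 105.31] tcp px [328.24 250.29]
1.5707963267948966 sander 25 [-0.25  0.4   1.88 -0.    0.86 -0.25] hov 1.5707963267948966 sander 180 [-0.25  0.21  1.7   0.    1.23 -0.25] hov [504.99 -86.11 174.33] [-0.39  0.23  1.69  0.    1.22 -0.39]
1.5707963267948966 ring 25 [-0.76  0.41  1.86  0.    0.87 -0.76] hov 1.5707963267948966 ring 180 [-0.76  0.22  1.68  0.    1.24 -0.76] hov [ 439.99 -334.11  109.33] [-0.85  0.36  1.68  0.    1.1  -0.85]
1.5707963267948966 drum 25 [-0.63  0.56  1.58  0.    1.   -0.63] hov 1.5707963267948966 drum 180 [-0.63  0.41  1.41  0.    1.32 -0.63] hov [ 559.99 -341.11  109.33] [-0.72  0.53  1.4   0.    1.21 -0.72]
1.5707963267948966 washer 25 [-0.52  0.52  1.66  0.    0.96 -0.52] hov 1.5707963267948966 washer 180 [-0.52  0.36  1.49  0.    1.29 -0.52] hov [ 561.99 -262.11  109.33] [-0.62  0.47  1.5   0.    1.17 -0.62]
1.5707963267948966 knob 25 [-0.86  0.46  1.77  0.    0.91 -0.86] hov 1.5707963267948966 knob 180 [-0.86  0.29  1.59  0.    1.26 -0.86] hov [ 435.99 -407.11  109.33] [-0.94  0.43  1.57  0.    1.14 -
[... 453 characters left out ...]
0.56  1.58 -0.    1.    2.51] hov -1.5707963267948966 drum 180 [-0.63  0.41  1.41 -0.    1.32  2.51] hov [ 558.01 -198.89  109.33] [-0.53  0.42  1.58 -0.    1.14  2.61]
-1.5707963267948966 washer 25 [-0.52  0.52  1.66 -0.    0.96  2.63] hov -1.5707963267948966 washer 180 [-0.52  0.36  1.49 -0.    1.29  2.63] hov [ 560.01 -119.89  109.33] [-0.41  0.39  1.63 -0.    1.12  2.74]
-1.5707963267948966 knob 25 [-0.86  0.46  1.77 -0.    0.91  2.28] hov -1.5707963267948966 knob 180 [-0.86  0.29  1.59 -0.    1.26  2.28] hov [ 434.01 -264.89  109.33] [-0.77  0.29  1.78 -0.    1.07  2.37]
tcp top px [array([ 664.18, -302.2 ]), array([694.78, -74.09]), array([ 796.54, -201.6 ]), array([ 757.07, -201.07])]
```

```bash
cat >> h.py <<'E'
YAW=np.pi/2
OFFW=np.array([0.99,71.11,165.67])  # eye-TCP in world at YAW (nominal)
FEAT=dict(ring=(439,-263,25),knob=(435,-336,27),drum=(559,-270,49),washer=(561,-191,12),sander=(504,-15,90))
E
python3 - <<'E'
from h import *
import pickle
D={}
robot.move_ptp([440,-334,200],down(YAW))
for n,p in FEAT.items():
    q=np.array(p)+[0,0,250]-OFFW
    robot.move_ptp(q,down(YAW)); robot.sleep(0.1)
    d=robot.get_image("wrist"); d["tcp"]=np.array(robot.current_tcp_pos()); D[n]=d
    print(n,robot.current_t(),d["tcp"],d["eye"])
pickle.dump(D,open("D.pkl","wb"))
m=[cv2.resize(D[n]["img"][0:200,226:426],(266,266)) for n in FEAT]
m.append(cv2.resize(D["sander"]["img"],(266,266)))
cv2.imwrite("pics/m1.png",np.vstack([np.hstack(m[:3]),np.hstack(m[3:])]))
E
```

```text
ring 1.9917 [ 439.04 -336.06  111.81] [ 438.23 -263.8   277.15]
knob 2.5333 [ 434.21 -406.27  111.95] [ 433.81 -334.8   277.88]
drum 3.3083 [ 556.9  -341.44  133.08] [ 557.01 -269.21  298.86]
washer 3.9 [ 560.31 -263.99   97.17] [ 559.78 -191.61  262.73]
sander 4.8667 [503.32 -87.58 173.47] [503.39 -15.7  339.37]
```

View pics/m1.png

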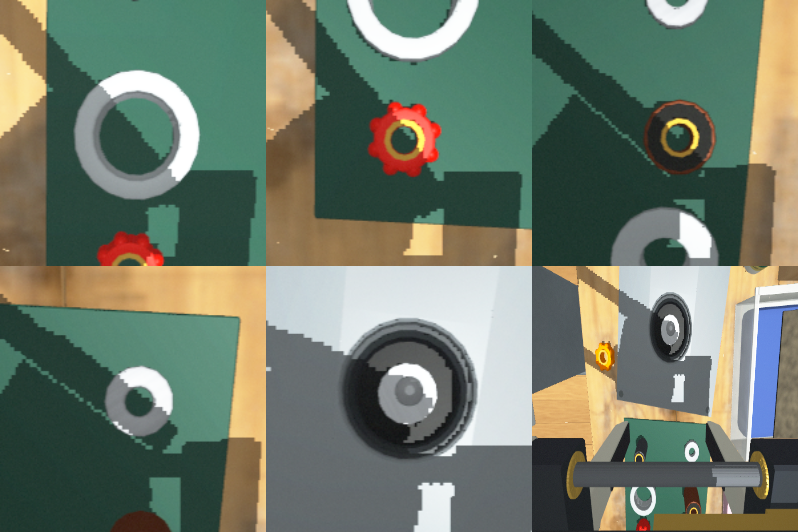

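```bash
cat >> h.py <<'E'
def big(mask,near,hull=True):
    cs,_=cv2.findContours(mask.astype(np.uint8),cv2.RETR_EXTERNAL,cv2.CHAIN_APPROX_NONE)
    cs=[c for c in cs if len(c)>20 and (np.hypot(*(c.reshape(-1,2).mean(0)-near))<45)]
    c=max(cs,key=cv2.contourArea); return cv2.convexHull(c) if hull else c
def detect(n,d,vis=None):
    im=d["img"]; hsv=cv2.cvtColor(im,cv2.COLOR_BGR2HSV); H,S,V=[hsv[...,i].astype(int) for i in range(3)]
    p=FEAT[n]; near=proj(d,p); out={}
    yy,xx=np.mgrid[:400,:640]; rr=np.hypot(xx-near[0],yy-near[1])
    if n in("ring","washer"): m={"outer":(S<60)&(V>70)&(rr<65)}
    if n=="knob": m={"outer":((H<8)|(H>172))&(S>120)&(rr<45),"bush":(H>15)&(H<35)&(S>90)&(rr<25)}
    if n=="drum": m={"outer":~((H>60)&(H<100)&(S>60))&(rr<33),"bush":(H>15)&(H<35)&(S>90)&(rr<25)}
    if n=="sander": m={}
    for k,mm in m.items():
        c=big(mm,near); e=cv2.fitEllipse(c); out[k]=e
        if vis is not None: cv2.ellipse(vis,e,(255,0,255),1)
    return out
E
python3 - <<'E'
from h import *
import pickle
D=pickle.load(open("D.pkl","rb"))
m=[]
for n in FEAT:
    d=D[n]; v=d["img"].copy(); o=detect(n,d,v)
    for k,e in o.items(): print(n,k,np.array(e[0]),np.array(e[1])/ (foc(d)/(d["eye"][2]-FEAT[n][2])),plane(d,*e[0],FEAT[n][2]))
    if n=="sander":
        g=cv2.medianBlur(cv2.cvtColor(v,cv2.COLOR_BGR2GRAY),3)
        for r0,r1,z in((44,53,90),(18,24,76)):
            cs=cv2.HoughCircles(g,cv2.HOUGH_GRADIENT,1.2,3,param1=60,param2=12,minRadius=r0,maxRadius=r1)
            nr=proj(d,FEAT[n])
            if cs is not None:
                for c in [c for c in cs[0] if np.hypot(*(c[:2]-nr))<20][:3]: print(c,plane(d,c[0],c[1],z)); cv2.circle(v,(int(c[0]),int(c[1])),int(c[2]),(255,0,255),1)
    m.append(cv2.resize(v[20:190,241:411],(400,400)) if n=="sander" else cv2.resize(v[40:160,266:386],(266,266)))
cv2.imwrite("pics/m2.png",np.vstack([np.hstack(m[:3]),np.hstack([m[3],np.zeros((266,532,3),np.uint8)])]))
cv2.imwrite("pics/m3.png",m[4])
print(robot.current_tcp_pos(),robot.current_eef_rot())
E
```

```text
ring outer [328.26 100.93] [67.86 70.09] [ 440.41 -261.59]
knob outer [329.69 104.33] [40.16 41.1 ] [ 436.47 -334.15]
knob bush [330.13 104.69] [20.78 21.6 ] [ 436.77 -334.39]
drum outer [335.47 103.45] [37.43 40.3 ] [ 563.2  -267.84]
drum bush [336.62 103.07] [20.77 21.39] [ 563.99 -267.59]
washer outer [330.   101.18] [36.87 37.9 ] [ 562.82 -189.15]
[329.4  94.2  47. ] [505.51  -8.36]
[334.2   91.8   50.96] [508.77  -6.8 ]
[336.6  89.4  47. ] [510.39  -5.25]
[333.    96.6   23.28] [508.22  -9.61]
[331.8   93.    20.64] [507.35  -7.13]
[342.6  109.8   23.28] [515.23 -18.83]
[503.32 -87.58 173.47] [-3.14 -0.    1.57]
```

View pics/m2.png

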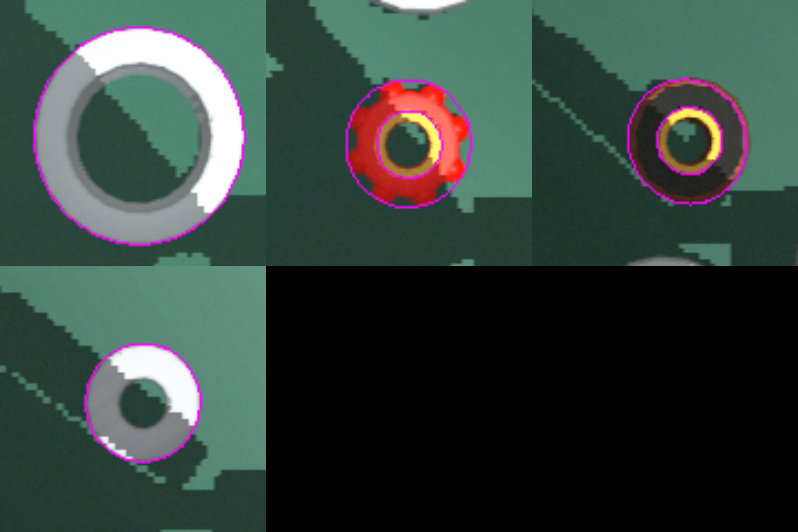

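View pics/m3.png

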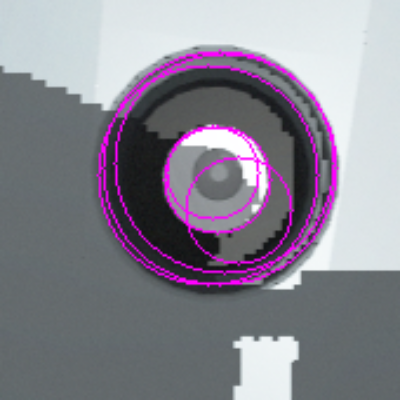

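Part fits are clean, but the sander circles are ambiguous (Hough gave several). I'll re-centre over the spindle and measure it with a proper contour.

Run:
```python
from h import *
import pickle
q=np.array([507.5,-8,340])-OFFW
robot.move_ptp(q,down(YAW)); 
for s in range(4): print(robot.current_t(),q-robot.current_tcp_pos()); robot.sleep(0.15)
d=robot.get_image("wrist"); d["tcp"]=np.array(robot.current_tcp_pos()); print(d["eye"],d["eye"]-d["tcp"],robot.current_eef_rot(),d["orientation"])
pickle.dump(d,open("S.pkl","wb"))
c=proj(d,[507.5,-8,90]); print(c)
u0,v0=int(c[0])-70,int(c[1])-70; print(u0,v0)
cv2.imwrite("pics/s1.png",cv2.resize(d["img"][v0:v0+140,u0:u0+140],(560,560),interpolation=cv2.INTER_CUBIC))
g=cv2.cvtColor(d["img"],cv2.COLOR_BGR2GRAY)
print(g[int(c[1])+25,int(c[0])-60:int(c[0])+61])
```

```text
5.1167 [-0.22  0.1   0.54]
5.2667 [-0.04  0.08  0.2 ]
5.4167 [0.02 0.04 0.  ]
5.5667 [-0.   -0.   -0.08]
[506.21  -7.22 340.16] [ -0.3   71.88 165.78] [3.14 0.   1.57] [ 2.88 -0.    0.  ]
[327.89 106.56]
257 36
[109 108 106 105 111 109 108 107 108 108 107 110 107 110 107 101  96  94
  84  62  44  47  47  42  37  37  37  39  33  33  29  33  28  22  27  18
  24  27  21  25  20  24  26  21  22  20  20  26  25  22  25  24  22  30
  20  23  22  26  25  23  22  71 100  99  99 102  98 102 102 100 101 101
 104 100 105 104 102 104 103 104 101 104 106 103 105 104  79  15  24  30
  29  29  33  48  55  57  47  39  94 102  44  46  63  87 125 155 170 226
 247 247 243 231 228 228 229 228 228 228 226 226 227]
```

View pics/s1.png

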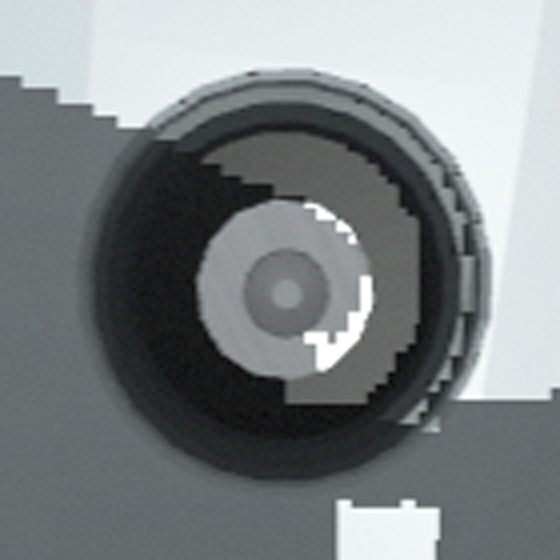

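Run:
```python
from h import *
import pickle
d=pickle.load(open("S.pkl","rb"))
for n,u,v,z in [("rim",328.9,105.4,90),("flange",327.9,107.9,76),("tip",328.1,108.6,142)]: print(n,plane(d,u,v,z))
im=d["img"]; g=cv2.cvtColor(im,cv2.COLOR_BGR2GRAY)
m=np.zeros_like(g); yy,xx=np.mgrid[:400,:640]
hsv=cv2.cvtColor(im,cv2.COLOR_BGR2HSV)
m=((g>118)&(np.hypot(xx-328,yy-108)<26)).astype(np.uint8)
c=cv2.convexHull(max(cv2.findContours(m,0,1)[0],key=cv2.contourArea)); e=cv2.fitEllipse(c); print(e,plane(d,*e[0],76),np.array(e[1])/foc(d)*264)
m=((g<130)&(np.hypot(xx-328,yy-108)<15)).astype(np.uint8)
c=cv2.convexHull(max(cv2.findContours(m,0,1)[0],key=cv2.contourArea)); e=cv2.fitEllipse(c); print(e,plane(d,*e[0],132),np.array(e[1])/foc(d)*208)
t=robot.get_image("top"); s=t["img"][175:240,215:290]
cv2.imwrite("pics/t2.png",cv2.resize(s,None,fx=8,fy=8,interpolation=cv2.INTER_CUBIC))
# top flange: bright disc
```

```text
rim [508.19  -7.22]
flange [507.58  -8.98]
tip [507.35  -8.91]
((328.3317565917969, 107.7864761352539), (43.126609802246094, 44.96526336669922), 177.81288146972656) [507.89  -8.9 ] [32.38 33.76]
((327.9892272949219, 108.8692626953125), (21.731029510498047, 22.014177322387695), 178.44615173339844) [507.34  -9.15] [12.86 13.02]
```

View pics/t2.png

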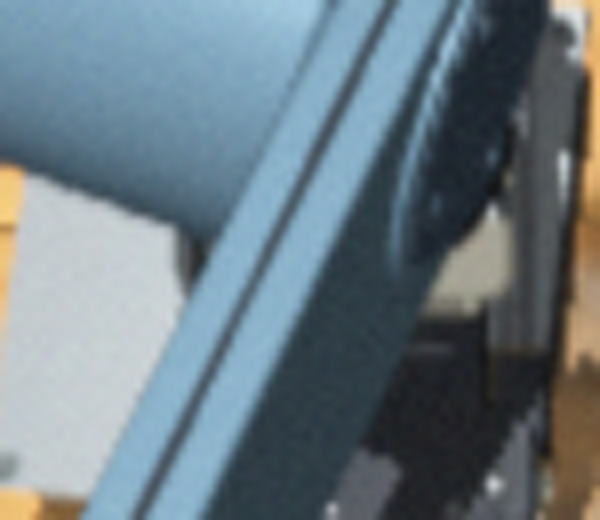

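Flange and spindle-tip fits agree: the axis is at (507.6, -9.0). Now I'll re-measure the ring after settling, grip it once and let go, then measure again. That gives the camera-to-jaw bias along x.

```bash
cat >> h.py <<'E'
OFFW=np.array([-0.3,71.9,165.8])
def look(n,save=None):
    q=np.array(FEAT[n])+[0,0,250]-OFFW
    robot.move_ptp(q,down(YAW)); robot.sleep(0.5)
    d=robot.get_image("wrist"); v=d["img"].copy(); o=detect(n,d,v)
    if save: cv2.imwrite(save,v)
    return {k:plane(d,*e[0],FEAT[n][2]) for k,e in o.items()}
E
python3 - <<'E'
from h import *
FEAT["ring"]=(440.4,-261.6,25)
o=look("ring"); print(o); x,y=o["outer"]
robot.move_ptp([x,y,100],down(YAW)); robot.move_linear([x,y,20.5],speed=80); robot.sleep(.3)
print(robot.current_tcp_pos(),robot.current_contact_force())
robot.move_gripper(0.0); robot.sleep(.2)
print("w",robot.current_gripper_width()*93,robot.current_tcp_pos(),robot.current_contact_force())
tx=robot.current_tcp_pos()
robot.move_gripper(1.0); robot.move_linear([x,y,100],speed=150)
o2=look("ring","pics/r2.png"); print(o2,o2["outer"]-tx[:2],robot.current_t())
E
```

```text
{'outer': array([ 440.47, -261.6 ])}
[ 440.63 -261.72   20.82] [ 0.06  1.45 -0.49]
w 63.96812938528023 [ 440.47 -261.6    20.47] [ 0.35  0.04 -0.01]
{'outer': array([ 440.12, -261.63])} [-0.35 -0.03] 12.3333
```

View pics/r2.png

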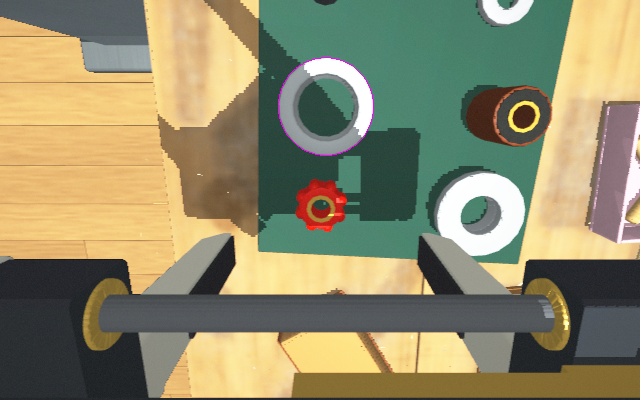

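Camera bias is small: x -0.35 mm, y about 0. Placing the insert.

```bash
cat >> h.py <<'E'
SX,SY=507.95,-9.0
def carry(x,y,zg,zup=200):
    robot.move_ptp([x,y,zg+70],down(YAW)); robot.move_linear([x,y,zg],speed=120); robot.sleep(.3)
    robot.move_gripper(0.0); robot.sleep(.2)
    print("w",robot.current_gripper_width()*93,"tcp",robot.current_tcp_pos())
    robot.move_linear([x,y,zup],speed=150)
    print("held w",robot.current_gripper_width()*93,"F",robot.current_contact_force())
    robot.move_ptp([SX,SY,zup],down(YAW)); robot.sleep(.4)
E
python3 - <<'E'
from h import *
carry(440.2,-261.6,20.3)
d=robot.get_image("wrist"); cv2.imwrite("pics/c1.png",d["img"])
print(robot.move_linear([SX,SY,110],speed=100,f_stop=15),robot.current_tcp_pos())
print(robot.move_linear([SX,SY,92],speed=25,f_stop=12),robot.current_tcp_pos(),robot.current_contact_force(),robot.current_t())
robot.sleep(.3);print(robot.current_tcp_pos(),robot.current_contact_force())
d=robot.get_image("wrist"); cv2.imwrite("pics/c2.png",d["img"])
E
```

```text
w 64.38709682495288 tcp [ 440.21 -261.57   20.31]
held w 64.18340641782711 F [-0.03 -1.25 -1.62]
False [508.47  -9.09 110.58]
False [508.05  -9.03  92.04] [-0.35  0.11 -0.72] 19.2917
[508.02  -9.04  92.13] [ 0.07  1.08 -1.38]
```

View pics/c2.png

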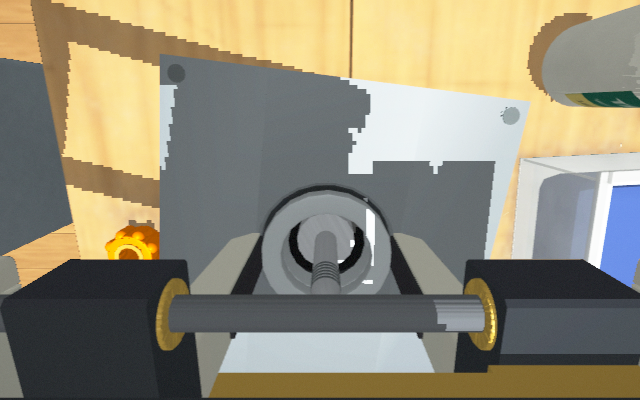

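The ring hangs in the recess round the spindle, held at the table top with no contact force. Releasing it and checking.

Run:
```python
from h import *
robot.move_gripper(1.0); robot.sleep(.3)
robot.move_linear([SX,SY,190],speed=150)
q=np.array([SX,SY,340])-OFFW
robot.move_ptp(q,down(YAW)); robot.sleep(.4)
d=robot.get_image("wrist"); c=proj(d,[SX,SY,90]); u0,v0=int(c[0])-70,int(c[1])-70; print(u0,v0,robot.current_t())
cv2.imwrite("pics/s2.png",cv2.resize(d["img"][v0:v0+140,u0:u0+140],(560,560),interpolation=cv2.INTER_CUBIC))
```

```text
255 36 22.2583
```

View pics/s2.png

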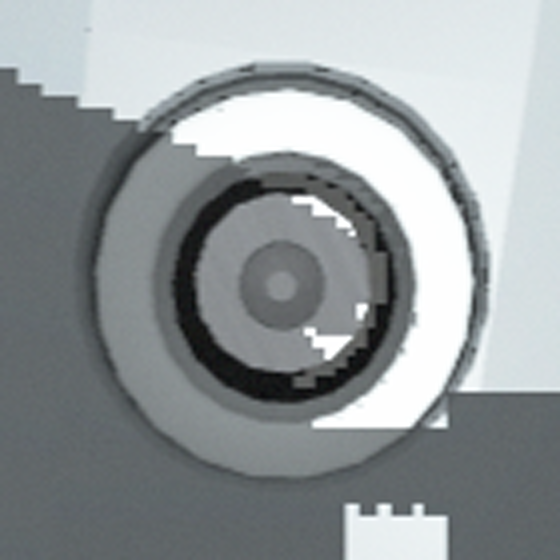

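The insert sits flush with an even gap, ring centre about (285,283) in the crop against the spindle tip at (281,286). Now the drum.

Run:
```python
from h import *
robot.move_ptp([530,-200,200],down(YAW))
FEAT["drum"]=(563.6,-267.6,49)
o=look("drum","pics/d2.png"); print(o)
x,y=(o["outer"]+o["bush"])/2; x+=.35
carry(x,y,23.3,zup=215)
d=robot.get_image("wrist"); cv2.imwrite("pics/c3.png",d["img"])
print(robot.move_linear([SX,SY,160],speed=100,f_stop=15),robot.current_tcp_pos(),robot.current_contact_force())
print(robot.move_linear([SX,SY,96.5],speed=40,f_stop=12),robot.current_tcp_pos(),robot.current_contact_force(),robot.current_t())
robot.sleep(.3);print(robot.current_tcp_pos(),robot.current_contact_force())
d=robot.get_image("wrist"); cv2.imwrite("pics/c4.png",d["img"])
```

```text
{'outer': array([ 563.86, -267.36]), 'bush': array([ 564.02, -267.57])}
w 37.17118654832693 tcp [ 564.27 -267.45   23.28]
held w 37.08315029710301 F [-0.1   0.01 -0.62]
False [508.3   -9.06 160.38] [-0.01 -0.55 -0.73]
False [508.15  -9.03  96.73] [-0.92 -0.27 -1.12] 31.9667
[508.01  -8.98  96.6 ] [-0.21 -0.15 -1.6 ]
```

View pics/c4.png

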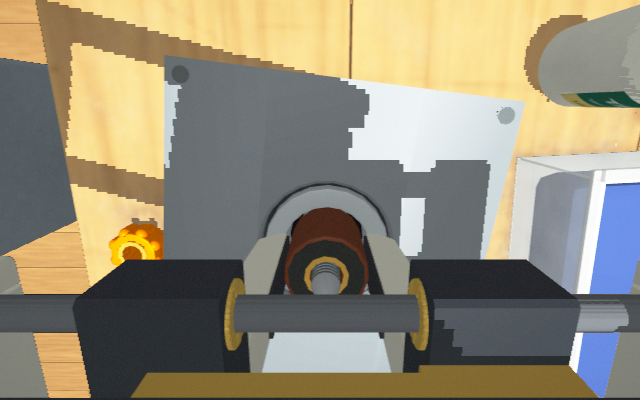

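The drum is threaded with no jam force. Release it, check, then do the washer.

Run:
```python
from h import *
robot.move_gripper(1.0); robot.sleep(.3)
robot.move_linear([SX,SY,215],speed=150)
q=np.array([SX,SY,372])-OFFW
robot.move_ptp(q,down(YAW)); robot.sleep(.4)
d=robot.get_image("wrist"); c=proj(d,[SX,SY,122]); u0,v0=int(c[0])-70,int(c[1])-70; print(u0,v0,robot.current_t())
cv2.imwrite("pics/s3.png",cv2.resize(d["img"][v0:v0+140,u0:u0+140],(560,560),interpolation=cv2.INTER_CUBIC))
robot.move_ptp([530,-200,200],down(YAW))
FEAT["washer"]=(562.8,-189.2,12)
o=look("washer","pics/w2.png"); print(o,robot.current_t())
```

```text
256 36 35.4167
{'outer': array([ 562.89, -189.1 ])} 37.0833
```

View pics/s3.png

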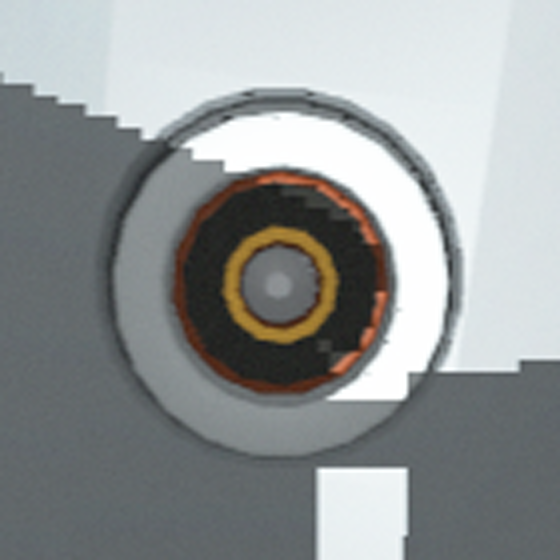

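View pics/w2.png

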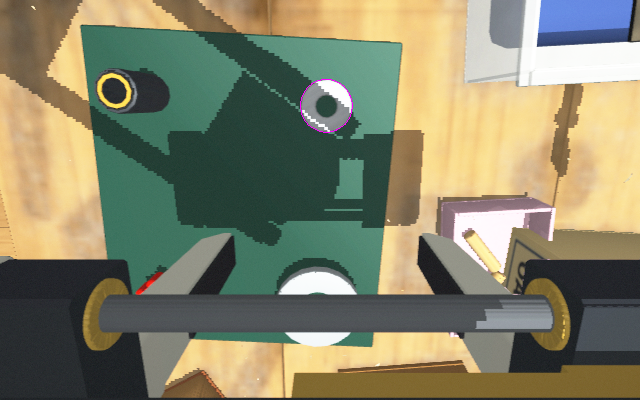

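The drum is down and concentric with the spindle: crop centre (281,282) against tip (279,284). The washer fit at px (326,105) is clean.

Run:
```python
from h import *
carry(562.9+.35,-189.1,7,zup=215)
print(robot.move_linear([SX,SY,160],speed=100,f_stop=15),robot.current_tcp_pos(),robot.current_contact_force())
print(robot.move_linear([SX,SY,126.8],speed=30,f_stop=10),robot.current_tcp_pos(),robot.current_contact_force(),robot.current_t())
robot.sleep(.3);print(robot.current_tcp_pos(),robot.current_contact_force())
d=robot.get_image("wrist"); cv2.imwrite("pics/c5.png",d["img"])
```

```text
w 33.85921069904111 tcp [ 563.24 -189.08    6.97]
held w 34.24749826519634 F [ 0.4   0.28 -0.77]
False [508.28  -9.05 160.38] [0.27 0.16 0.02]
False [508.11  -9.05 127.02] [-0.47  0.15 -0.08] 44.35
[508.    -8.99 126.89] [ 0.68 -0.63 -0.64]
```

View pics/c5.png

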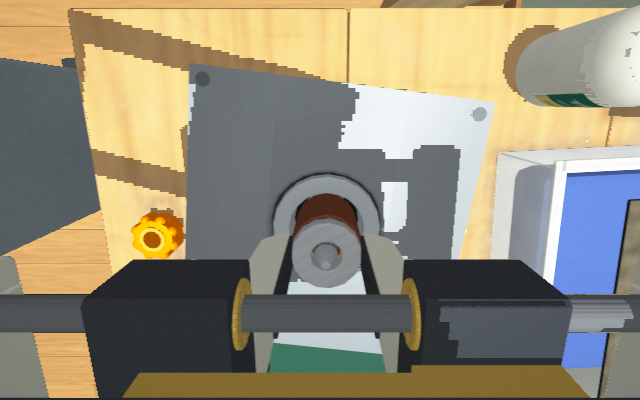

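The washer is round the spindle just above the drum with no force. Release it, check, and look at the knob.

Run:
```python
from h import *
robot.move_gripper(1.0); robot.sleep(.3)
robot.move_linear([SX,SY,215],speed=150)
q=np.array([SX,SY,381])-OFFW
robot.move_ptp(q,down(YAW)); robot.sleep(.4)
d=robot.get_image("wrist"); c=proj(d,[SX,SY,131]); u0,v0=int(c[0])-70,int(c[1])-70; print(u0,v0,robot.current_t())
a=cv2.resize(d["img"][v0:v0+140,u0:u0+140],(400,400),interpolation=cv2.INTER_CUBIC)
robot.move_ptp([470,-280,200],down(YAW))
FEAT["knob"]=(436.6,-334.3,27)
o=look("knob","pics/k2.png"); print(o,robot.current_t())
b=cv2.imread("pics/k2.png")[35:175,256:396]; cv2.imwrite("pics/s4.png",np.hstack([a,cv2.resize(b,(400,400))]))
```

```text
256 36 47.6333
{'outer': array([ 436.4 , -334.15]), 'bush': array([ 436.58, -334.43])} 49.6833
```

View pics/s4.png

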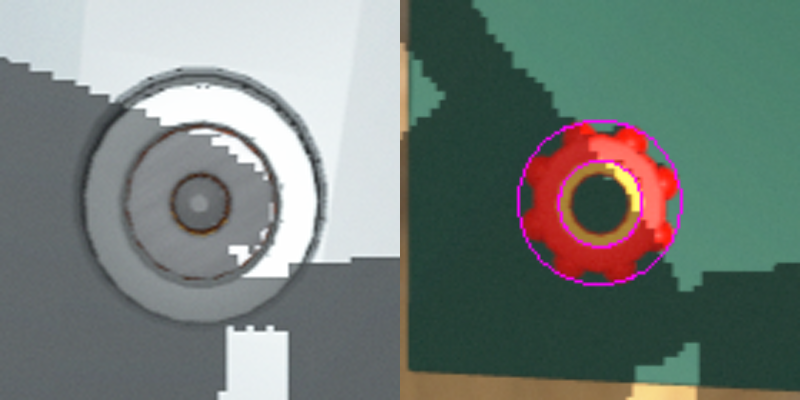

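The washer is flat and centred on the drum, with the spindle tip at the middle. The right half of the picture is the red knob, confirmed at crop (600,203), with its bush fit centred.

Run:
```python
from h import *
carry(436.55+.35,-334.4,12,zup=215)
d=robot.get_image("wrist"); cv2.imwrite("pics/c6.png",d["img"])
print(robot.move_linear([SX,SY,168],speed=100,f_stop=15),robot.current_tcp_pos(),robot.current_contact_force())
print(robot.move_linear([SX,SY,140.8],speed=25,f_stop=10),robot.current_tcp_pos(),robot.current_contact_force(),robot.current_t())
robot.sleep(.3);print(robot.current_tcp_pos(),robot.current_contact_force())
d=robot.get_image("wrist"); cv2.imwrite("pics/c7.png",d["img"])
```

```text
w 31.88592891862579 tcp [ 436.9  -334.37   11.97]
held w 31.645321375550395 F [-0.2   0.09 -0.95]
False [508.2   -9.   168.27] [ 0.66 -0.41 -0.82]
False [508.09  -9.02 140.96] [ 0.64 -0.01 -0.17] 57.375
[508.    -9.02 140.9 ] [-0.19  0.53 -0.49]
```

View pics/c7.png

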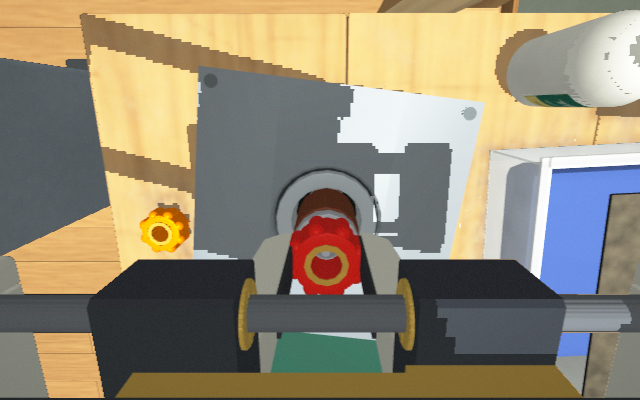

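Run:
```python
from h import *
robot.move_gripper(1.0); robot.sleep(.3)
robot.move_linear([SX,SY,225],speed=120)
q=np.array([SX,SY,405])-OFFW
robot.move_ptp(q,down(YAW)); robot.sleep(.4)
d=robot.get_image("wrist"); c=proj(d,[SX,SY,155]); u0,v0=int(c[0])-70,int(c[1])-70; print(u0,v0,robot.current_t())
FEAT["knob"]=(SX,SY,155)
a=d["img"].copy()
for k,e in detect("knob",d,a).items(): print(k,plane(d,*e[0],155),np.array(e[1])/foc(d)*(d["eye"][2]-155))
a=cv2.resize(a[v0:v0+140,u0:u0+140],(400,400))
robot.move_ptp([300,-400,300],down(YAW)); robot.sleep(.5)
s=robot.get_image("scene"); print(proj(s,[SX,SY,155]))
c=proj(s,[SX,SY,120]).astype(int); b=s["img"][max(0,c[1]-70):c[1]+70,c[0]-70:c[0]+70]
cv2.imwrite("pics/f1.png",np.hstack([a,cv2.resize(b,(400,400),interpolation=cv2.INTER_CUBIC)]))
t=robot.get_image("top"); cv2.imwrite("pics/f2.png",cv2.resize(t["img"][110:280,195:475],None,fx=2.8,fy=2.8)); print(robot.current_t(),robot.current_contact_force())
```

```text
256 36 60.8
outer [507.67  -8.8 ] [39.35 40.75]
bush [507.77  -9.15] [20.33 21.46]
[288.98 220.57]
62.8333 [-0.63  0.63 -0.89]
```

View pics/f1.png

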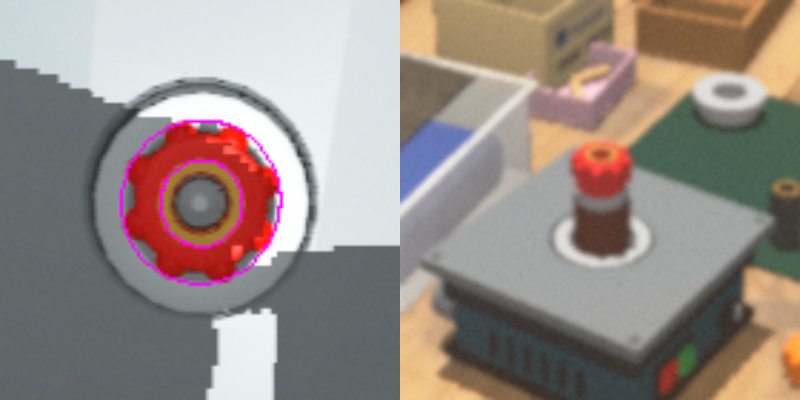

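View pics/f2.png

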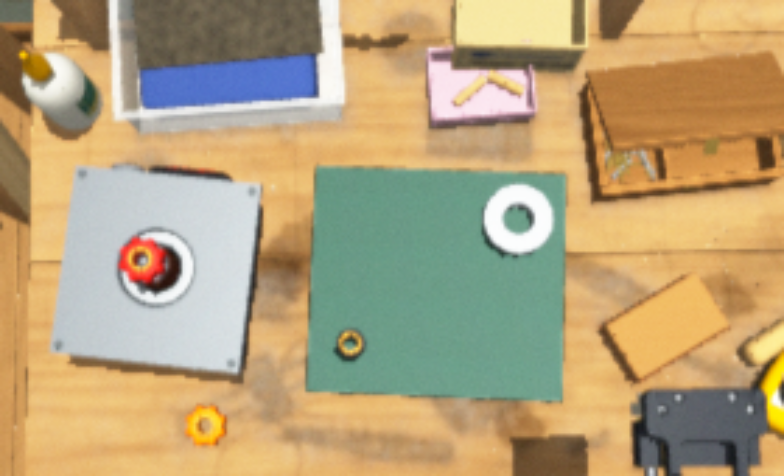

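The stack is straight, the insert flush and everything else is in place. Handing in.

Run:
```python
from bench import robot
robot.hand_in(); print(robot.current_t())
```

```text
the job is handed in; nothing more can be done
the job is handed in; nothing more can be done
```

The sander is set up and handed in at about 63 s of the 106 s allowed. I dropped the wide insert into the table, then placed the thick drum, the washer and the red knob on the spindle, releasing each in place.

- **Stack:** In the last pictures it is straight and the insert looks flush. The knob is within about 0.5 mm of the spindle axis at its seated height. Heights were judged from apparent size and stack appearance, not measured directly.
- **Forces:** Wrist force readings stayed within about 2 N at every placement, and the gripper ended clear of everything.
- **Left alone:** The narrow insert, thin drum, glue bottle and sanding block show no visible movement. I did not measure their positions numerically.
- **Checks that disagreed:**
  - The automatic circle fit on the table opening gave several different centres, so I used the spindle flange and tip, which agreed to about 0.5 mm. The opening's rim, read by eye, lay about 1.8 mm off them in y.
  - The gripper width read 1–2 mm under the nominal part sizes at each grasp; I took this as pad give.

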